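# Lock the bayonet lid on the sample mill

### The job

Fit the loose lid on the sample mill: lower its two lugs into the mill's two slots, press it down against the spring and twist it clockwise, up to a quarter turn, until it meets its stop, then let it rise and click into its lock, and let go. The lock sits at a different angle every time, so feel for it: go gently, never force the lid down or against the stop, and leave the other things on the desk alone.

Things in the scene. Friction and masses are not known exactly. Their poses are not given: they have to be found in the camera images.
- lid: Loose mill lid, 0.18 kg, upright on the desk: aluminium plug (69 mm diameter, 24 mm high), grey flange (88 mm diameter, z 24 to 29 mm), straight grey bar handle on top (56 mm long along x, 12 mm thick in y, z 29 to 61 mm). Two small ears on the flange rim stand above the two lugs. Origin: centre of the underside; z up.
- lid_bar (a point): Centre of the lid's bar handle, on the lid's axis 49 mm above its underside, where to grip it.
- lid_lug (a point): Tip of one of the lid's two lugs, which stick out of the foot of the plug at its +x and -x, in line with the bar: 10 mm wide, z 0 to 6 mm, tips 41.5 mm from the axis. Either lug may go in either slot.
- mill: Fixed sample mill: white square housing (136 mm) with a front panel on its -x side, and an aluminium bayonet collar on top (100 mm outside diameter, z 50 to 82 mm, bore 72 mm). Origin: centre of the underside; z up. The lock is not at a fixed place: a hidden hard stop ends the clockwise turn 54 to 85 degrees after the slots, different every time and not measured.
- mill_mouth (a point): Centre of the collar's top face, on the mill's axis, 82 mm above the mill's origin. Once the lid's underside is pressed below 67 mm above the mill's origin, its lugs pass under the collar's lip and it can turn clockwise seen from above (not the other way).
- mill_slot (a point): Outer end of one of the two entry slots at the collar's top face: they lie at +x and -x of the mill, in line with the two bosses outside the collar, 15 mm wide, 87 mm from outer end to outer end. With the lid's x axis along the mill's (or opposite) the lugs drop in.
- mill_plate (a joint): Travel (m, 0 up, 0.016 solid) of the round spring plate in the bore. At 0 it carries the lid at underside height 76 mm; the spring takes 4 N plus 0.5 N per mm, 8.5 N at 67 mm, and is solid at 60 mm, damped 6 N at 0.1 m/s. At the stop the lip has a notch: let up there and the lid rises to 71 mm, locked. Let up before it, the lid rises only to 67 mm (0.009) and is not locked.
- hex_key: Bystander: black hex key, 26x74x9 mm, lying on the desk. Origin: centre of its underside.
- tweezers: Bystander: steel tweezers, 12x114x9 mm, lying. Origin: centre of the underside.
- vial: Bystander: small glass vial with a white cap, 24 mm diameter, 53 mm high, standing. Origin: centre of the underside.
- weight: Bystander: brass knob weight, 22 mm diameter, 34 mm high, standing. Origin: centre of the underside.
- marker: Bystander: black marker, 135x14x14 mm, lying. Origin: centre of the underside.
- timer: Bystander: white desk timer, 66x66x18 mm, lying. Origin: centre of the underside.

How it is judged:
On the way:
1. the lid's lugs are down in the slots: lid on the mill's axis, in line with the slots (within 0.14 rad), underside at 79 mm or lower (z of lid in the frame of mill below 0.079 m and horizontal distance between lid and mill below 0.004 m and angle between the x axis of lid and the x axis of mill, either way round below 0.14 rad), for 0.1 s.
At the end, for the whole second after the job is handed in: The lid is locked in the mill: turned more than 0.75 rad from the slots, risen into its notch (underside 69.3 to 73.5 mm above the mill's underside), within 4 mm of the mill's axis, level within 0.06 rad, at rest and released (z of lid in the frame of mill between 0.0693 and 0.0735 m and horizontal distance between lid and mill below 0.004 m and angle between the x axis of lid and the x axis of mill, either way round above 0.75 rad and angle between lid's own z axis and vertical below 0.06 rad and linear speed of lid below 0.01 m/s and angular speed of lid below 0.1 rad/s and contact force between the fingers and lid below 0.1 N); the robot touches nothing.
It fails at once if the lid is pressed or turned against the mill with more than 30 N (contact force between lid and mill above 30 N).
It fails at once if the hex key, tweezers, vial, weight, marker or timer is pushed more than 25 mm (distance of any of hex_key, tweezers, vial, weight, marker, timer from where it was at the start of the episode above 0.025 m).
It also fails if it takes over 64 s, if anything falls off the work surface, if the arm or the gripper's body presses on something with over 40 N, if the wrist force passes 120 N, or if a joint passes its speed limit or range.

### The arm

A 7-joint arm with a two-finger parallel gripper is mounted at the origin on a cart in front of the work surface, level with it; the furniture and walls round the work are solid. World frame = base frame: x ahead of the robot, y to its left, z up, the work surface at z = 0. Lengths are in m, angles in rad, forces in N, time in s.
With the tool pointing down it reaches from about 0.425 to 1.025 m from the base axis. Payload 3.6 kg.
Tool frame: the origin (TCP) lies midway between the tips of the shut fingers; the grasp point (between the pads) lies 19 mm behind it; y points along the fingers, z is the direction in which the jaws open and shut, and the axes are right-handed (so a half turn about y gives the same grasp; the last joint's range is limited). The gripper opens to 85 mm and grips with 20 to 120 N. Pads are 22 mm wide; open, the fingers measure 114 mm over their backs; the gripper's body (76 mm by 85 mm) begins 54 mm behind the grasp point. The pads swing forward as they close: fully open they stand 13 mm farther back than shut.
Start: joints at [1.19, 0.591, 0.048, 1.609, -0.033, 0.943, -0.034], TCP at [0.206, -0.695, 0.231] pointing down, gripper open.
Joint ranges: [-2.69, 2.69], [-0.47, 2.24], [-1.27, 1.36], [0.19, 2.51], [-1.53, 4.68], [0.08, 2.07], [-3.09, 3.09]. Speed limits (rad/s): [2.57, 2.57, 3.14, 3.14, 3.14, 3.14, 3.14].

### API

Orientations are given as a unit quaternion [x, y, z, w].
In Python, from workcell import arm gives the robot as it stands.
- The arm moves only by the tool send_rows, never from a script. Its argument "steps" is a list that holds one entry, the list of rows, each a list of 4 numbers: the shift along the tool's x, y, z in m, then the turn about the tool's y in rad. In form: [[[x, y, z, yaw], ...]]. A call has 1 to 8 rows; each row shifts and turns the commanded pose from where the row before left it, along the tool's axes as they then stand; what a row does not reach is not made up. A row lasts 1/10 s, in which the tool goes at most 50 mm and 8.59 degrees, less where a joint would pass 70% of its speed; a pose out of reach is approached as far as the arm can. A call with a gripper value outside its range is refused whole. "fingers" is the opening, from 0 (shut) to 1 (fully open), set as the call begins (left out, the last holds). The fingers move at their own pace and stop on an object; "squeeze" is the grip in N (left out, the last holds). Time passes only in rows, so rows that do not move let the fingers close. It gives the time, the measured TCP pose, the force and the opening at its end, in the units of the state.
- arm.get_obs(): the state, without advancing time (a new reading comes with each control period).
- arm.grab_frame(name): name is "scene" or "top"; returns the picture (420x560x3 uint8, red, green, blue); there is no depth.
- arm.calibration(name): a dict with "fx", "fy", "cx", "cy" (pixels), "T" (4x4, takes a point from camera to world coordinates). Camera axes: x right, y down, z forward; pixel columns grow to the right and rows downward; lengths in m; the calibration is good to about 2 mm. A picture is of the moment at which its call begins. calibration takes no time and is no camera call.
- arm.hand_in(): hands the job in, once; it reports no verdict.
Trained networks look in the newest picture that a camera, given by its name, has taken for a name from the list of things; names that differ only in an ending like _2 or _b are one class to them, and where a whole thing is asked for, a point or a joint stands for the part that bears it (a point fixed in the world has none). Each returns a list of dicts, best first, with "p" (0 to 1); they miss things now and then, are a little off and sometimes report something else, mostly with a low value. They report only what shows in the picture. A call takes as long as a camera call.
- arm.regions_of(camera, thing): "region" (420x560 bool, what is visible of it) and "rect" ([left, top, right, bottom] in pixels, round what is visible of it).
- arm.place_of(camera, thing): "xy" ([column, row] in pixels: a listed point, or the origin of a listed thing).
The state is a dict: "clock": time; "joint_positions": joint angles; "qd": joint speeds; "joint_torque": joint torques, N m; "ee_pos": TCP position; "ee_rot": TCP orientation; "ft_force": force on the tool from outside, world axes, zero at the start; "moment": the same for the moment, N m; "width": finger opening in m.
Only numpy, scipy, OpenCV 4.12 (cv2) and the standard library are available. Lean on these libraries where they do the work, as an engineer would, in place of code of your own. Each camera call takes 0.05 s, during which the arm holds its last target.

## Working session

There is one attempt and no reset: what is moved stays moved. The work goes in short steps, Python scripts to look and compute and a tool call to move; the robot and the scene stay as the last step left them, time stands still between calls to the robot, and variables do not carry over. Pictures are saved under pics/ and viewed, and the job is handed in when it is done.

Besides the shell and the picture viewer there is one more tool, called after "Emit:" as name(argument=value, ...) on one line, values as JSON. send_rows: Moves the arm, as the interface text tells. Its arguments: {"type":"object","properties":{"steps":{"type":"array","items":{"type":"array","items":{"type":"array","items":{"type":"number"}}}},"fingers":{"type":"number"},"squeeze":{"type":"number"}},"required":["steps"]}

```bash
mkdir -p pics; ls; python3 - <<'E'
from workcell import arm
import cv2,numpy as np
o=arm.get_obs(); print(o)
for c in ["scene","top"]:
    im=arm.grab_frame(c); cv2.imwrite(f"pics/{c}0.png",im[:,:,::-1])
    k=arm.calibration(c); print(c,k["fx"],k["cx"],k["cy"],np.round(k["T"],3).tolist())
    for t in ["lid","lid_bar","lid_lug","mill","mill_mouth","mill_slot","hex_key","tweezers","vial","weight","marker","timer"]:
        print(t,[(np.round(r["xy"],1).tolist(),round(r["p"],2)) for r in arm.place_of(c,t)][:4])
print(arm.get_obs()["clock"])
E
```

```text
pics
{'clock': 0.0, 'joint_positions': array([ 1.18948625,  0.59208919,  0.04829375,  1.6098606 , -0.03326378,
        0.94268   , -0.03372365]), 'qd': array([-1.55894030e-04,  2.48495219e-04,  9.60984156e-04, -2.58520753e-05,
        9.36656171e-04,  8.83086094e-04,  3.73587003e-04]), 'joint_torque': array([-1.34569775e-03, -5.48701537e+01,  1.54610898e+00, -1.98128361e+01,
        9.38234705e-03,  8.77099985e-03, -2.25142358e-06]), 'ee_pos': array([ 0.20555577, -0.6943741 ,  0.23014804]), 'ee_rot': array([-0.10159996,  0.70056516, -0.69902121,  0.10126823]), 'ft_force': array([0.245225  , 0.30694313, 0.04963666]), 'moment': array([ 0.0003806 , -0.01106097, -0.01378583]), 'width': 0.0854316156850015}
scene 395.11602841076365 270.44105883409986 215.28940633881308 [[-0.783, -0.391, 0.484, 0.124], [-0.622, 0.474, -0.623, 0.675], [0.014, -0.789, -0.614, 0.603], [0.0, 0.0, 0.0, 1.0]]
lid [([243.9, 314.1], 0.89)]
lid_bar [([244.0, 296.9], 0.63)]
lid_lug [([229.2, 298.3], 0.92), ([267.2, 185.8], 0.3)]
mill [([297.0, 210.3], 0.93)]
mill_mouth [([298.7, 180.8], 0.83), ([305.7, 262.0], 0.38)]
[... 258 characters left out ...]
2], 0.49)]
timer [([264.1, 183.2], 0.9)]
top 400.63907355138883 283.8859569218714 212.44306173279756 [[0.005, -0.99, 0.139, 0.439], [-1.0, -0.006, -0.002, 0.145], [0.003, -0.139, -0.99, 0.934], [0.0, 0.0, 0.0, 1.0]]
lid [([204.3, 262.2], 0.8)]
lid_bar [([198.1, 263.5], 0.97)]
lid_lug [([355.0, 186.8], 0.66), ([204.1, 245.7], 0.58)]
mill [([341.9, 211.0], 0.58)]
mill_mouth [([347.0, 213.4], 0.76), ([243.0, 194.9], 0.42)]
mill_slot [([351.6, 189.3], 0.6)]
hex_key [([283.6, 274.8], 0.48)]
tweezers [([240.0, 196.7], 0.63)]
vial [([194.8, 198.5], 0.6), ([285.8, 275.9], 0.42)]
weight [([188.3, 177.3], 0.68), ([205.3, 259.6], 0.34)]
marker [([351.8, 283.2], 0.83)]
timer [([353.8, 159.2], 0.97)]
1.3
```

```bash
python3 - <<'E'
import cv2
a=cv2.imread('pics/top0.png')[140:320,150:410]; cv2.imwrite('pics/topz.png',cv2.resize(a,None,fx=3,fy=3,interpolation=cv2.INTER_CUBIC))
a=cv2.imread('pics/scene0.png')[140:360,120:400]; cv2.imwrite('pics/scenez.png',cv2.resize(a,None,fx=2.7,fy=2.7,interpolation=cv2.INTER_CUBIC))
E
```

```text
(no output)
```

View pics/topz.png

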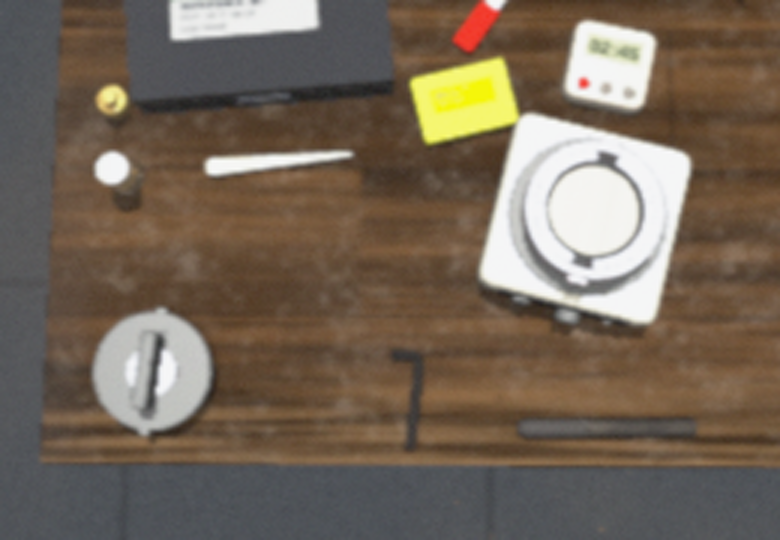

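View pics/scenez.png

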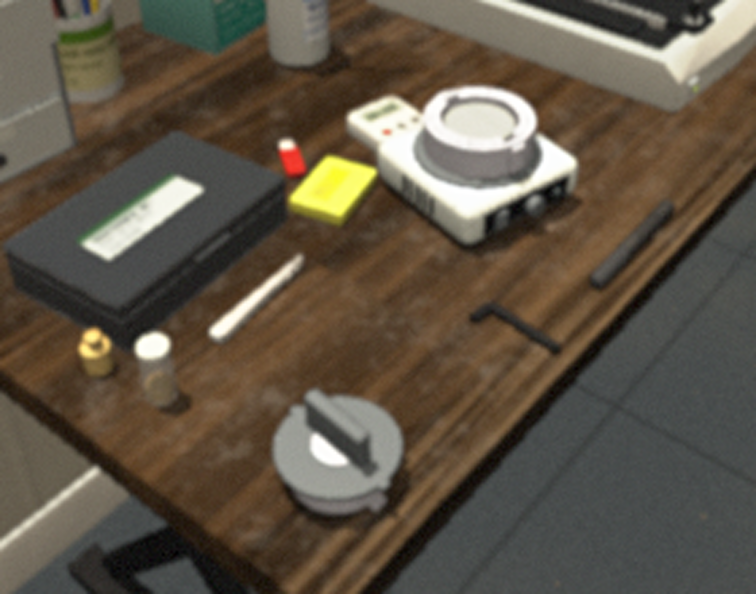

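View pics/top0.png

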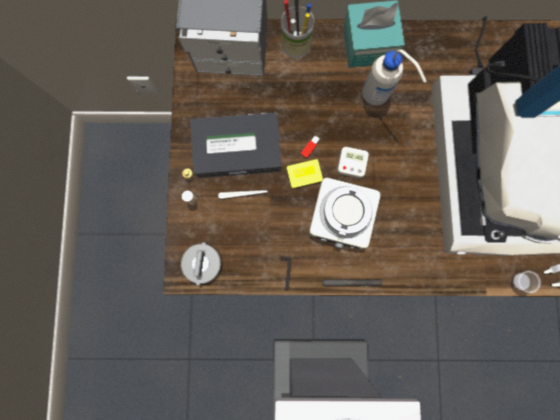

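The pictures show the lid at the front left of the desk (top px ~201,264), with its bar running nearly along x. The mill is at ~(347,211), with its slots at ~(352,192) and (344,227). Next I'll rectify the images onto the right height planes to measure them precisely.

```bash
cat > h.py <<'E'
from workcell import arm
import cv2,numpy as np
def proj(c,P):
    k=arm.calibration(c);T=np.array(k["T"]);p=(np.asarray(P)-T[:3,3])@T[:3,:3]
    return np.c_[k["fx"]*p[:,0]/p[:,2]+k["cx"],k["fy"]*p[:,1]/p[:,2]+k["cy"]]
def ray(c,uv,z):
    k=arm.calibration(c);T=np.array(k["T"]);d=T[:3,:3]@np.array([(uv[0]-k["cx"])/k["fx"],(uv[1]-k["cy"])/k["fy"],1]);o=T[:3,3]
    return (o+d*(z-o[2])/d[2])[:2]
def rect(c,im,cx,cy,z,half=0.07,s=4000):
    # image: right = -y, up = +x
    n=int(2*half*s);q=np.array([[cx+half,cy+half,z],[cx+half,cy-half,z],[cx-half,cy-half,z],[cx-half,cy+half,z]])
    H=cv2.getPerspectiveTransform(proj(c,q).astype(np.float32),np.float32([[0,0],[n,0],[n,n],[0,n]]))
    return cv2.warpPerspective(im,H,(n,n),flags=cv2.INTER_CUBIC)
E
python3 - <<'E'
from h import *
print("lidbar",ray("top",(198.1,263.5),.049),ray("scene",(244,296.9),.049))
print("lid",ray("top",(204.3,262.2),0),ray("scene",(243.9,314.1),0))
print("mouth",ray("top",(347,213.4),.082),ray("scene",(298.7,180.8),.082))
print("mill",ray("top",(341.9,211),0),ray("scene",(297,210.3),0))
L=ray("top",(201,263.7),.029);M=ray("top",(348.5,210),.082);print(L,M)
rows=[]
for c in["top","scene"]:
    im=cv2.imread(f"pics/{c}0.png")
    row=[]
    for (x,y),z in((L,.029),(M,.082)):
        r=rect(c,im,x,y,z,.07,2857)
        n=r.shape[0]
        row.append(r)
    rows.append(np.hstack(row))
v=np.vstack(rows); print(v.shape)
for i in range(0,800,50):
    cv2.line(v,(i,0),(i,799),(0,255,255) if i%400!=200 else (0,0,255),1);cv2.line(v,(0,i),(799,i),(0,255,255) if i%400!=200 else (0,0,255),1)
cv2.imwrite("pics/rect0.png",cv2.resize(v,(600,600),interpolation=cv2.INTER_AREA)); cv2.imwrite("pics/rA.png",v[:400]); cv2.imwrite("pics/rB.png",v[400:])
E
```

```text
lidbar [0.44944994 0.32960465] [0.44908051 0.3304705 ]
lid [0.4530945  0.32563336] [0.45035835 0.33130966]
mouth [0.55748389 0.00694705] [ 0.56708441 -0.00391042]
mill [0.57454337 0.0056213 ] [0.56084519 0.00414003]
[0.44928021 0.32728357] [0.56488266 0.0035979 ]
(798, 798, 3)
```

View pics/rA.png

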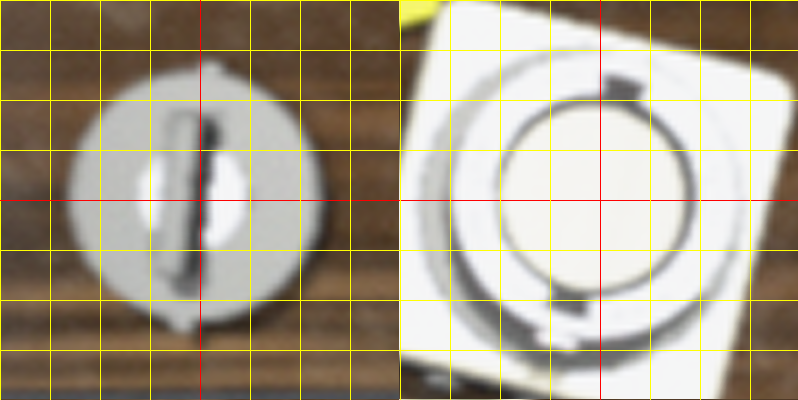

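View pics/rB.png

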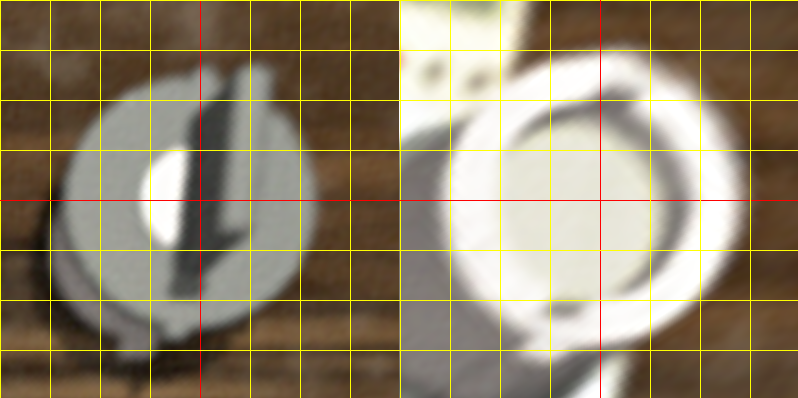

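```bash
cat >> h.py <<'E'
from scipy.optimize import least_squares
def edgefit(g,c0,r0,sgn,skip,w=14,n=120):
    # radial max of sgn*gradient near r0 around c0; robust circle fit ; g gray rect, skip: list of (ang,halfwidth)
    g=cv2.GaussianBlur(g.astype(np.float32),(0,0),1.5);pts=[]
    for a in np.linspace(0,2*np.pi,n,endpoint=False):
        if any(abs((a-s+np.pi)%(2*np.pi)-np.pi)<h for s,h in skip): continue
        r=np.arange(r0-w,r0+w,.5)
        p=cv2.remap(g,(c0[0]+r*np.cos(a)).astype(np.float32)[None],(c0[1]+r*np.sin(a)).astype(np.float32)[None],cv2.INTER_LINEAR)[0]
        d=sgn*np.gradient(p);i=d.argmax()
        if d[i]>2:pts.append([c0[0]+r[i]*np.cos(a),c0[1]+r[i]*np.sin(a)])
    pts=np.array(pts)
    f=lambda q:np.hypot(pts[:,0]-q[0],pts[:,1]-q[1])-q[2]
    s=least_squares(f,[*c0,r0],loss="soft_l1",f_scale=1)
    return s.x,np.median(abs(f(s.x))),len(pts)
E
python3 - <<'E'
from h import *
from scipy.spatial.transform import Rotation as R
o=arm.get_obs();print(np.round(R.from_quat(o["ee_rot"]).as_matrix(),3).tolist())
L=(0.44928021,0.32728357);M=(0.56488266,0.0035979);s=2857;half=200
for c in["top","scene"]:
    im=cv2.imread(f"pics/{c}0.png")
    for nm,(x,y),z,c0,r0,sg,sk in(("lid",L,.029,(195,198),44*s/1000,-1,[(1.67,.15),(-1.47,.15)]),("bore",M,.082,(196,195),36*s/1000,-1,[(1.82,.35),(-1.32,.35)]),("outer",M,.082,(193,195),50*s/1000,-1,[(1.82,.3),(-1.32,.3)])):
        g=cv2.cvtColor(rect(c,im,x,y,z,.07,s),cv2.COLOR_BGR2GRAY)
        q,e,n=edgefit(g,c0,r0,sg,sk)
        print(c,nm,"x %.4f y %.4f r %.4f"%(x+(200-q[1])/s,y-(q[0]-200)/s,q[2]/s),"res",e/s,n)
E
```

```text
[[-0.959, -0.0, 0.284], [-0.284, -0.0, -0.959], [0.0, -1.0, 0.0]]
top lid x 0.4507 y 0.3293 r 0.0437 res 0.0002951250692110689 110
top bore x 0.5661 y 0.0055 r 0.0319 res 0.0001489466760752747 89
top outer x 0.5661 y 0.0052 r 0.0499 res 0.00013457853423208177 63
scene lid x 0.4485 y 0.3305 r 0.0437 res 0.00032539628277249784 104
scene bore x 0.7010 y 0.1046 r 0.1984 res 0.0002157248099603101 7
scene outer x 0.5646 y 0.0067 r 0.0510 res 0.0005399375830664537 94
```

View pics/scene0.png

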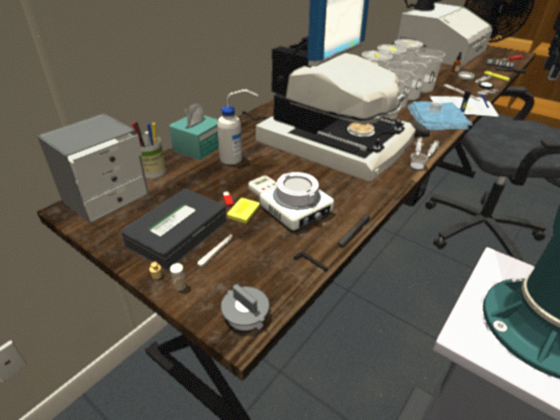

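```bash
python3 - <<'E'
from h import *
for uv in((440,75),(448,252),(560,250),(515,110),(565,420),(275,340),(420,400)):
  print(uv,[np.round(ray("top",uv,z),3).tolist() for z in(0,.1,.3)])
E
```

```text
(440, 75) [[0.916, -0.242], [0.865, -0.201], [0.763, -0.118]]
(448, 252) [[0.48, -0.24], [0.475, -0.199], [0.467, -0.116]]
(560, 250) [[0.486, -0.501], [0.481, -0.432], [0.471, -0.294]]
(515, 110) [[0.827, -0.422], [0.785, -0.361], [0.702, -0.24]]
(565, 420) [[0.113, -0.478], [0.148, -0.411], [0.218, -0.278]]
(275, 340) [[0.28, 0.161], [0.297, 0.159], [0.331, 0.156]]
(420, 400) [[0.153, -0.161], [0.184, -0.128], [0.245, -0.063]]
```

```bash
cat >> h.py <<'E'
from scipy.spatial.transform import Rotation as R
def state():
    o=arm.get_obs();m=R.from_quat(o["ee_rot"]).as_matrix()
    return o,o["ee_pos"],np.arctan2(m[1,2],m[0,2])
def plan(p,phi,way,step=.048,turn=.145):
    """way: list of (x,y,z,phi or None); print rows"""
    p=np.array(p,float);rows=[]
    for x,y,z,f in way:
        t=np.array([x,y,z]);dphi=(f-phi)
        n=int(max(np.ceil(np.linalg.norm(t-p)/step),np.ceil(abs(dphi)/turn),1))
        for i in range(n):
            d=(t-p)/(n-i);dp=(f-phi)/(n-i)
            s,c=np.sin(phi),np.cos(phi)
            r=[round(d[0]*s-d[1]*c,3),round(-d[2],3),round(d[0]*c+d[1]*s,3),round(-dp,3)]
            rows.append(r);p=p+np.array([r[0]*s+r[2]*c,-r[0]*c+r[2]*s,-r[1]]);phi-=r[3]
    for i in range(0,len(rows),8):print(str(rows[i:i+8]).replace(" ",""))
    print(p,phi,len(rows))
E
python3 - <<'E'
from h import *
o,p,phi=state();print(p,phi)
plan(p,phi,[(.33,-.40,.24,-.5),(.43,-.15,.24,.2),(.46,.1,.24,.9),(.4496,.3299,.22,1.47)])
E
```

```text
[ 0.20580842 -0.69519299  0.23130905] -1.2829873850302802
[[np.float64(-0.029),np.float64(-0.001),np.float64(-0.035),np.float64(-0.112)],[np.float64(-0.033),np.float64(-0.001),np.float64(-0.032),np.float64(-0.112)],[np.float64(-0.036),np.float64(-0.001),np.float64(-0.028),np.float64(-0.112)],[np.float64(-0.039),np.float64(-0.001),np.float64(-0.024),np.float64(-0.112)],[np.float64(-0.041),np.float64(-0.002),np.float64(-0.019),np.float64(-0.112)],[np.float64(-0.044),np.float64(-0.001),np.float64(-0.015),np.float64(-0.111)],[np.float64(-0.045),np.float64(-0.002),np.float64(-0.01),np.float64(-0.112)],[np.float64(-0.045),np.float64(0.0),np.float64(-0.005),np.float64(-0.117)]]
[[np.float64(-0.045),np.float64(0.0),np.float64(-0.0),np.float64(-0.117)],[np.float64(-0.044),np.float64(0.0),np.float64(0.005),np.float64(-0.116)],[np.float64(-0.044),np.float64(0.0),np.float64(0.01),np.float64(-0.117)],[np.float64(-0.042),np.float64(0.0),np.float64(0.015),np.float64(-0.116)],[np.float64(-0.04),np.float64(0.0),np.float64(0.02),np.float64(-0.117)],[np.float64(-0.04),np.float64(0.0),np.float64(0.013),np.float64(-0.117)],[np.float64(-0.038),np.float64(0.0),np.float64(0.018),np.float64(-0.117)],[np.float64(-0.036),np.float64(0.0),np.float64(0.022),np.float64(-0.116)]]
[[np.float64(-0.033),np.float64(0.0),np.float64(0.026),np.float64(-0.117)],[np.float64(-0.029),np.float64(0.0),np.float64(0.03),np.float64(-0.116)],[np.float64(-0.026),np.float64(0.0),np.float64(0.032),np.float64(-0.117)],[np.float64(-0.03),np.float64(0.004),np.float64(0.035),np.float64(-0.114)],[np.float64(-0.026),np.float64(0.004),np.float64(0.038),np.float64(-0.114)],[np.float64(-0.022),np.float64(0.004),np.float64(0.041),np.float64(-0.114)],[np.float64(-0.017),np.float64(0.004),np.float64(0.043),np.float64(-0.114)],[np.float64(-0.012),np.float64(0.004),np.float64(0.044),np.float64(-0.114)]]
[0.44911004 0.32985954 0.22030905] 1.4700126149697204 24
```

Emit:
send_rows(steps=[[[-0.029,-0.001,-0.035,-0.112],[-0.033,-0.001,-0.032,-0.112],[-0.036,-0.001,-0.028,-0.112],[-0.039,-0.001,-0.024,-0.112],[-0.041,-0.002,-0.019,-0.112],[-0.044,-0.001,-0.015,-0.111],[-0.045,-0.002,-0.01,-0.112],[-0.045,0,-0.005,-0.117]]], fingers=1)

```text
clock: 2.1
ee_pos: [0.348, -0.3562, 0.2409]
ee_rot: [0.397, -0.585, 0.586, -0.397]
ft_force: [1.2, 0.5, -1.1]
width: 0.0856
```

Emit:
send_rows(steps=[[[-0.045,0,0,-0.117],[-0.044,0,0.005,-0.116],[-0.044,0,0.01,-0.117],[-0.042,0,0.015,-0.116],[-0.04,0,0.02,-0.117],[-0.04,0,0.013,-0.117],[-0.038,0,0.018,-0.117],[-0.036,0,0.022,-0.116]]])

```text
clock: 2.9
ee_pos: [0.4451, -0.0229, 0.2407]
ee_rot: [-0.618, 0.344, -0.344, 0.618]
ft_force: [1.6, -0.4, 0.4]
width: 0.085
```

Emit:
send_rows(steps=[[[-0.033,0,0.026,-0.117],[-0.029,0,0.03,-0.116],[-0.026,0,0.032,-0.117],[-0.03,0.004,0.035,-0.114],[-0.026,0.004,0.038,-0.114],[-0.022,0.004,0.041,-0.114],[-0.017,0.004,0.043,-0.114],[-0.012,0.004,0.044,-0.114]]])

```text
clock: 3.7
ee_pos: [0.4492, 0.3316, 0.2203]
ee_rot: [0.706, -0.034, 0.034, -0.706]
ft_force: [0.6, 0.2, 0.8]
width: 0.0854
```

```bash
python3 - <<'E'
from h import *
im=arm.grab_frame("scene")[:,:,::-1]; cv2.imwrite("pics/s1.png",im)
o,p,phi=state();print(o["clock"],p,phi,o["joint_positions"].round(2),o["ft_force"].round(2))
plan(p,phi,[(.4496,.3299,.10,1.47)])
E
```

```text
3.75 [0.44733179 0.34193894 0.22130651] 1.4857564124156 [-0.13  0.51 -0.82  1.97  0.48  0.86  0.27] [-0.95  6.99  1.85]
[[np.float64(0.001),np.float64(0.04),np.float64(-0.004),np.float64(0.005)],[np.float64(0.001),np.float64(0.041),np.float64(-0.004),np.float64(0.005)],[np.float64(0.001),np.float64(0.04),np.float64(-0.004),np.float64(0.006)]]
[0.44924061 0.32971789 0.10030651] 1.4697564124156002 3
```

View pics/s1.png

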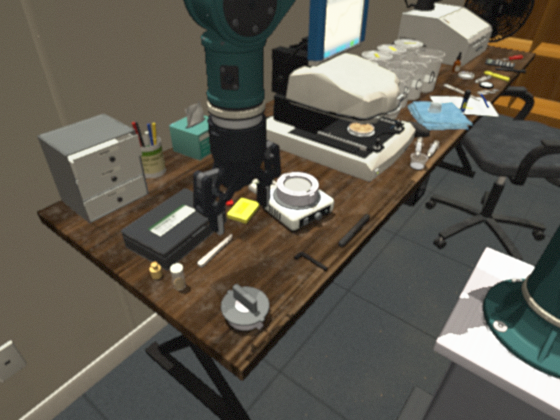

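Emit:
send_rows(steps=[[[0,0,0,0],[0,0,0,0]]])

```text
clock: 3.95
ee_pos: [0.4491, 0.3291, 0.22]
ee_rot: [0.707, -0.036, 0.036, -0.706]
ft_force: [0.1, -0.1, -0.3]
width: 0.0854
```

```bash
python3 - <<'E'
from h import *
o,p,phi=state();print(o["clock"],p,phi,o["joint_positions"].round(2),o["ft_force"].round(2))
plan(p,phi,[(.4496,.3299,.10,1.47)])
im=arm.grab_frame("scene")[:,:,::-1].copy()
q=proj("scene",[p,p+[0,0,.1]]);print(q)
E
```

```text
3.95 [0.44911324 0.32910576 0.21998188] 1.469279463222036 [-0.12  0.51 -0.81  1.98  0.48  0.86  0.27] [ 0.11 -0.13 -0.31]
[[np.float64(0.0),np.float64(0.04),np.float64(0.0),np.float64(-0.0)],[np.float64(0.0),np.float64(0.04),np.float64(0.0),np.float64(-0.0)],[np.float64(0.0),np.float64(0.04),np.float64(0.001),np.float64(-0.001)]]
[0.44921458 0.33010061 0.09998188] 1.470279463222036 3
[[241.56163705 222.79902544]
 [239.32863383 166.61736821]]
```

Emit:
send_rows(steps=[[[0,0.045,0.001,0],[0.001,0.045,0,0],[0,0.045,0,0],[0,0.03,0,0],[0,0.02,0,0],[0,0.001,0,0],[0,0,0,0]]])

```text
clock: 4.7
ee_pos: [0.4508, 0.3294, 0.0346]
ee_rot: [0.707, -0.036, 0.036, -0.706]
ft_force: [0.3, 0.3, -0.6]
width: 0.0852
```

Emit:
send_rows(steps=[[[0,0,0,0],[0,0,0,0],[0,0,0,0],[0,0,0,0],[0,0,0,0],[0,0,0,0]]], fingers=0, squeeze=40)

```text
clock: 5.3
ee_pos: [0.4503, 0.3307, 0.0346]
ee_rot: [0.706, -0.036, 0.036, -0.706]
ft_force: [0.0, 0.0, 3.8]
width: 0.0113
```

```bash
python3 - <<'E'
from h import *
o,p,phi=state();print(o["clock"],p,phi,o["ft_force"].round(2),o["moment"].round(2),o["width"])
im=arm.grab_frame("scene")[:,:,::-1].copy(); cv2.imwrite("pics/s2.png",cv2.resize(im[200:360,150:350],None,fx=3,fy=3,interpolation=cv2.INTER_CUBIC))
E
```

```text
5.3 [0.45031106 0.33071671 0.03459654] 1.4699135654345887 [0.02 0.04 3.78] [-0.09  0.05 -0.02] 0.011296456133805765
```

View pics/s2.png

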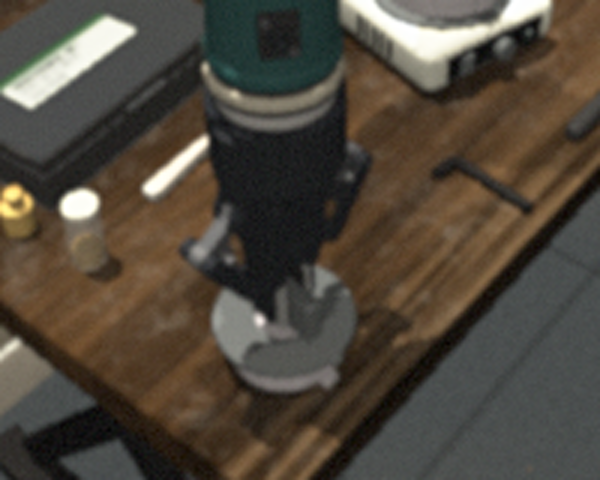

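Emit:
send_rows(steps=[[[0,-0.015,0,0],[0,-0.035,0,0],[0,-0.04,0,0],[0,-0.035,0,0],[0,0,0,0]]])

```text
clock: 5.85
ee_pos: [0.452, 0.3337, 0.1644]
ee_rot: [-0.704, 0.033, -0.038, 0.709]
ft_force: [-0.3, 1.1, -1.6]
width: 0.0109
```

```bash
python3 - <<'E'
from h import *
o,p,phi=state();print(o["clock"],p,phi,o["ft_force"].round(2),o["moment"].round(2),o["width"])
im=cv2.imread("pics/top0.png");x,y=.5661,.0053;s=4000
for z in(.082,.080):
    g=cv2.cvtColor(rect("top",im,x,y,z,.06,s),cv2.COLOR_BGR2GRAY).astype(float)
    P=cv2.warpPolar(g.astype(np.float32),(240,720),(240,240),240,cv2.WARP_POLAR_LINEAR)
    for r0,r1 in((37.5,39.5),(38.5,41),(39.5,42)):
        prof=255-P[:,int(r0*4):int(r1*4)].mean(1);prof-=np.median(prof);prof[prof<15]=0
        a=np.arange(720)*np.pi/360
        out=[]
        for c in(1.82,4.96):
            w=prof*(abs((a-c+np.pi)%(2*np.pi)-np.pi)<.35);out.append((w*a).sum()/w.sum())
        # image angle (right=-y, down=-x): world yaw of dir
        print(z,r0,[ (np.arctan2(-np.cos(t),-np.sin(t))).round(3) for t in out],out)
plan(p,phi,[(.5661,.0068,.165,1.318)])
E
```

```text
5.85 [0.45200087 0.33367372 0.16441583] 1.4703103187764266 [-0.25  1.11 -1.62] [ 0.04 -0.02 -0.01] 0.010925387668203036
0.082 37.5 [np.float64(2.911), np.float64(-0.263)] [np.float64(1.8014733653619648), np.float64(4.9754361329365455)]
0.082 38.5 [np.float64(2.91), np.float64(-0.26)] [np.float64(1.8022697359565956), np.float64(4.972227826908671)]
0.082 39.5 [np.float64(2.911), np.float64(-0.258)] [np.float64(1.8015275437842906), np.float64(4.970177477396773)]
0.08 37.5 [np.float64(2.918), np.float64(-0.27)] [np.float64(1.7948588279450595), np.float64(4.982567164158146)]
0.08 38.5 [np.float64(2.917), np.float64(-0.267)] [np.float64(1.7954286971548945), np.float64(4.979349540885289)]
0.08 39.5 [np.float64(2.917), np.float64(-0.265)] [np.float64(1.794971508270804), np.float64(4.977188363769193)]
[[np.float64(0.018),np.float64(-0.0),np.float64(-0.039),np.float64(0.019)],[np.float64(0.019),np.float64(-0.0),np.float64(-0.039),np.float64(0.019)],[np.float64(0.02),np.float64(-0.0),np.float64(-0.039),np.float64(0.019)],[np.float64(0.021),np.float64(-0.0),np.float64(-0.038),np.float64(0.019)],[np.float64(0.021),np.float64(-0.0),np.float64(-0.038),np.float64(0.019)],[np.float64(0.022),np.float64(-0.0),np.float64(-0.037),np.float64(0.019)],[np.float64(0.022),np.float64(-0.0),np.float64(-0.037),np.float64(0.019)],[np.float64(0.024),np.float64(-0.001),np.float64(-0.036),np.float64(0.019)]]
[0.56645466 0.00679101 0.16541583] 1.3183103187764273 8
```

Emit:
send_rows(steps=[[[0.018,0,-0.038,0.018],[0.019,0,-0.039,0.018],[0.02,0,-0.039,0.018],[0.021,0,-0.038,0.018],[0.021,0,-0.038,0.018],[0.022,0,-0.037,0.018],[0.02,0,-0.034,0.018],[0,0,0,0.018]]])

```text
clock: 6.65
ee_pos: [0.5499, 0.0406, 0.1577]
ee_rot: [0.703, -0.091, 0.09, -0.699]
ft_force: [0.2, -0.4, -1.8]
width: 0.0116
```

Emit:
send_rows(steps=[[[0,0,0,0],[0,0,0,0],[0,0,0,0]]])

```text
clock: 6.95
ee_pos: [0.5484, 0.0509, 0.1593]
ee_rot: [-0.702, 0.085, -0.085, 0.702]
ft_force: [-0.4, 0.2, -2.0]
width: 0.0112
```

```bash
python3 - <<'E'
from h import *
o,p,phi=state();print(o["clock"],p,phi,o["ft_force"].round(2),o["moment"].round(2),o["width"],R.from_quat(o["ee_rot"]).as_matrix().round(3).tolist())
plan(p,phi,[(.5661,.0066,.135,1.326)])
for c in["top","scene"]:
    im=arm.grab_frame(c)[:,:,::-1].copy();cv2.imwrite(f"pics/{c}3.png",im)
    cc=proj(c,[[.566,.005,.09]])[0].astype(int);a=im[cc[1]-75:cc[1]+75,cc[0]-100:cc[0]+100];cv2.imwrite(f"pics/{c}3z.png",cv2.resize(a,None,fx=4,fy=4,interpolation=cv2.INTER_CUBIC));print(cc)
E
```

```text
6.95 [0.5484172  0.05091312 0.15932023] 1.3293994078873295 [-0.44  0.22 -1.97] [ 0.05  0.01 -0.  ] 0.011184071283346099 [[0.971, -0.0, 0.239], [-0.239, 0.001, 0.971], [-0.001, -1.0, 0.001]]
[[np.float64(0.014),np.float64(0.012),np.float64(-0.019),np.float64(0.002)],[np.float64(0.014),np.float64(0.012),np.float64(-0.02),np.float64(0.001)]]
[0.56623647 0.00633269 0.13532023] 1.3263994078873296 2
[348 208]
[297 179]
```

View pics/top3z.png

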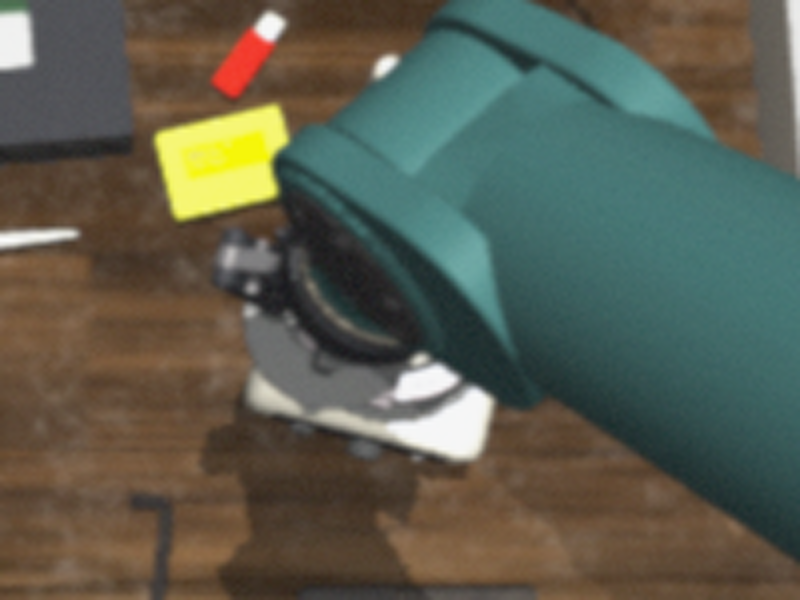

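View pics/scene3z.png

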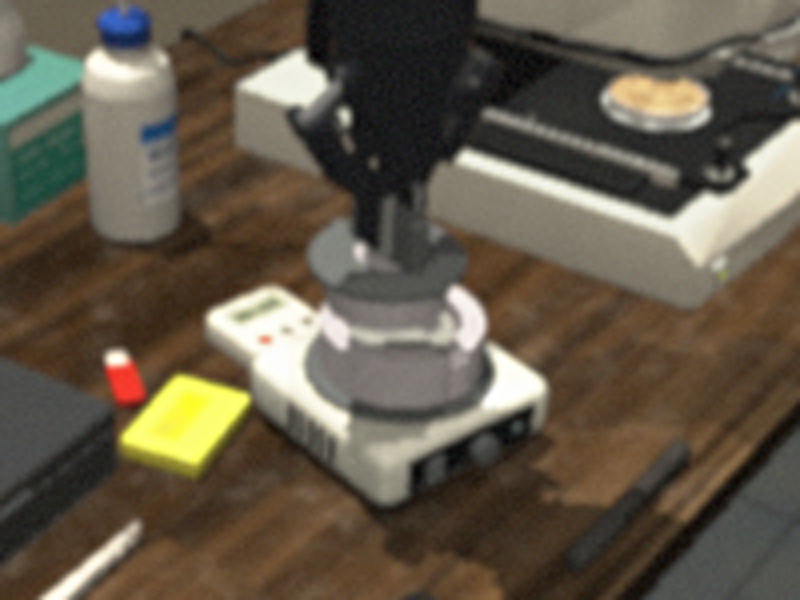

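Emit:
send_rows(steps=[[[0.014,0.008,-0.019,0.002],[0.014,0.008,-0.02,0.001],[0,0,0,0],[0,0,0,0],[0,0,0,0]]])

```text
clock: 7.55
ee_pos: [0.5666, 0.0061, 0.1436]
ee_rot: [-0.701, 0.087, -0.087, 0.702]
ft_force: [0.1, 0.5, -1.8]
width: 0.0117
```

```bash
python3 - <<'E'
from h import *
o,p,phi=state();print(o["clock"],p,phi,o["ft_force"].round(2),o["moment"].round(2))
for c in["top","scene"]:
    im=arm.grab_frame(c)[:,:,::-1].copy();cv2.imwrite(f"pics/{c}4.png",im)
    cc=proj(c,[[.566,.005,.09]])[0].astype(int);a=im[cc[1]-50:cc[1]+50,cc[0]-65:cc[0]+65];cv2.imwrite(f"pics/{c}4z.png",cv2.resize(a,None,fx=6,fy=6,interpolation=cv2.INTER_CUBIC));print(cc)
E
```

```text
7.55 [0.56661767 0.00608567 0.14363529] 1.3250962093568186 [ 0.12  0.54 -1.76] [ 0.04  0.03 -0.01]
[348 208]
[297 179]
```

View pics/top4z.png

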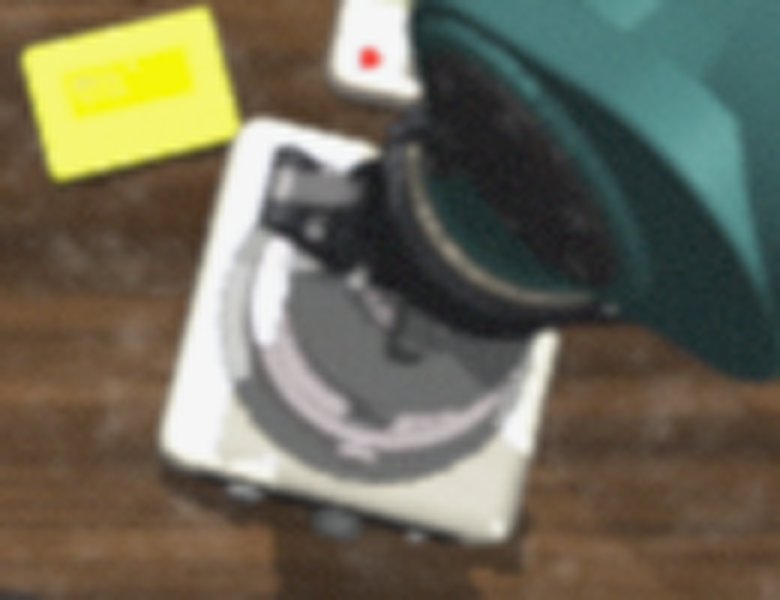

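View pics/scene4z.png

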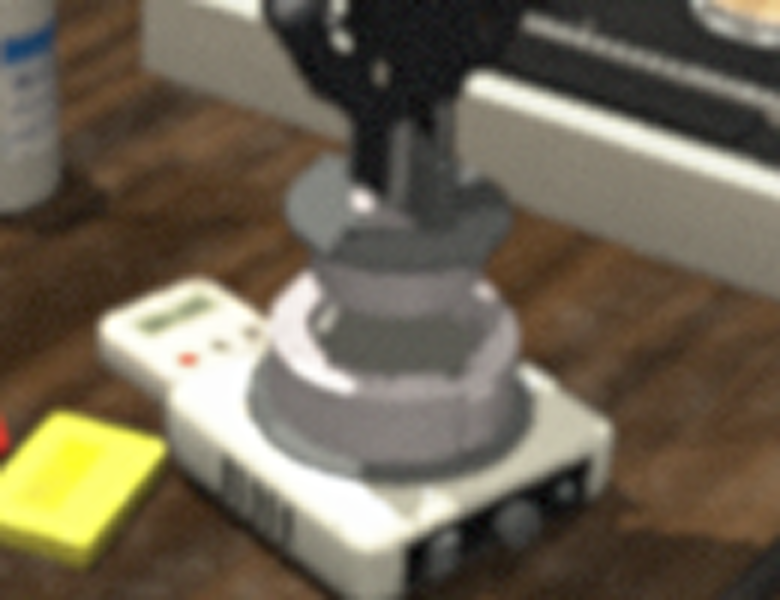

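```bash
python3 - <<'E'
from h import *
x,y,s=.566,.006,2857
vs=[]
for c in["top","scene"]:
    im=cv2.imread(f"pics/{c}4.png")
    r=rect(c,im,x,y,.138,.07,s);g=cv2.cvtColor(r,cv2.COLOR_BGR2GRAY)
    if c=="top":
        for z in(.138,.133):
            g=cv2.cvtColor(rect(c,im,x,y,z,.07,s),cv2.COLOR_BGR2GRAY)
            q,e,n=edgefit(g,(200,200),44*s/1000,1,[(-np.pi/2,1.75),(1.82,.17)],w=12);print(z,"x %.4f y %.4f r %.4f"%(x+(200-q[1])/s,y-(q[0]-200)/s,q[2]/s),e/s,n)
    # known radius overlay
    off={"top":(+.0007,-.0007),"scene":(-.0008,.0007)}[c]
    cx=200-(off[1])*s;cy=200-off[0]*s
    cv2.circle(r,(int(cx),int(cy)),int(44*s/1000),(0,0,255),1)
    vs.append(r)
cv2.imwrite("pics/r4.png",np.hstack(vs))
E
```

```text
0.138 x 0.5672 y 0.0071 r 0.0449 0.0005361727684301475 43
0.133 x 0.5684 y 0.0061 r 0.0455 0.0006452606669453553 44
```

View pics/r4.png

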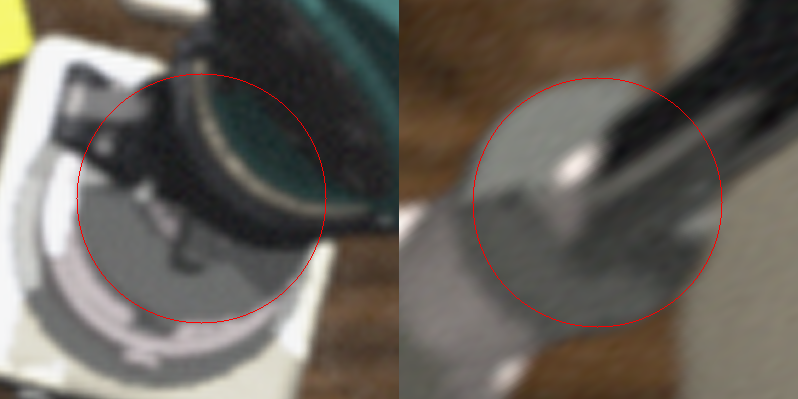

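Emit:
send_rows(steps=[[[0,0.01,0,0],[0,0.01,0,0],[-0.001,0.003,0,0],[0,0.001,0,0],[0,0,0,0],[0,0,0,0]]])

```text
clock: 8.25
ee_pos: [0.5661, 0.0048, 0.1194]
ee_rot: [-0.702, 0.087, -0.087, 0.702]
ft_force: [-0.4, -0.1, -1.9]
width: 0.0115
```

Emit:
send_rows(steps=[[[0,0.001,0,0],[0,0.001,0,0],[0,0.001,0,0],[0,0.001,0,0],[0,0,0,0]]])

```text
clock: 8.75
ee_pos: [0.5657, 0.0046, 0.1152]
ee_rot: [0.702, -0.087, 0.087, -0.702]
ft_force: [-0.1, -0.4, -1.1]
width: 0.0112
```

Emit:
send_rows(steps=[[[0,0,0.001,0],[0,0.001,0,0],[0,0.001,0,0],[0,0,0,0]]])

```text
clock: 9.15
ee_pos: [0.566, 0.0056, 0.1131]
ee_rot: [0.702, -0.087, 0.087, -0.702]
ft_force: [0.3, -0.3, -1.2]
width: 0.0111
```

Emit:
send_rows(steps=[[[0,0.001,0,0],[0,0.001,0,0],[0,0,0,0]]])

```text
clock: 9.45
ee_pos: [0.566, 0.0056, 0.1111]
ee_rot: [0.702, -0.088, 0.087, -0.702]
ft_force: [-0.5, -0.2, -1.2]
width: 0.0113
```

Emit:
send_rows(steps=[[[0,0.001,0,0],[0,0.001,0,0],[0,0,0,0]]])

```text
clock: 9.75
ee_pos: [0.5662, 0.0057, 0.1095]
ee_rot: [0.702, -0.087, 0.087, -0.702]
ft_force: [-1.4, -0.1, 2.4]
width: 0.0116
```

Emit:
send_rows(steps=[[[0,0.001,0,0],[0,0.001,0,0],[0,0,0,0]]])

```text
clock: 10.05
ee_pos: [0.5662, 0.0057, 0.1074]
ee_rot: [0.702, -0.087, 0.087, -0.702]
ft_force: [-1.2, -0.3, 4.2]
width: 0.0113
```

Emit:
send_rows(steps=[[[0,0.002,0,0],[0,0.002,0,0],[0,0,0,0]]])

```text
clock: 10.35
ee_pos: [0.5662, 0.0057, 0.1034]
ee_rot: [0.702, -0.087, 0.087, -0.702]
ft_force: [-1.2, -0.2, 5.0]
width: 0.0108
```

Emit:
send_rows(steps=[[[0,0.002,0,0],[0,0.002,0,0],[0,0,0,0]]])

```text
clock: 10.65
ee_pos: [0.5662, 0.0057, 0.0996]
ee_rot: [0.702, -0.087, 0.087, -0.702]
ft_force: [-1.8, -1.2, 6.6]
width: 0.0112
```

Emit:
send_rows(steps=[[[0,0.001,0,0],[0,0.001,0,0],[0,0,0,0]]], squeeze=60)

```text
clock: 10.95
ee_pos: [0.5662, 0.0056, 0.0978]
ee_rot: [0.702, -0.087, 0.087, -0.701]
ft_force: [-2.0, -1.3, 7.8]
width: 0.0106
```

```bash
cat > st.py <<'E'
from h import *
o,p,phi=state();print(round(o["clock"],2),p.round(4),"phi",phi.round(4),"lid turn",round(1.326-phi,3),"F",o["ft_force"].round(2),"M",o["moment"].round(3),"w",round(o["width"],4),"j",o["joint_positions"].round(2),"tau7",o["joint_torque"].round(2)[4:])
E
python3 st.py
```

```text
10.95 [0.5662 0.0056 0.0978] phi 1.323 lid turn 0.003 F [-1.98 -1.27  7.84] M [-0.205  0.518 -0.05 ] w 0.0106 j [ 0.36  0.66 -0.64  2.04  0.66  0.65  0.6 ] tau7 [ 0.19 -0.72 -0.  ]
```

Emit:
send_rows(steps=[[[0,0,0,0.03],[0,0,0,0.03],[0,0,0,0.03],[0,0,0,0]]])

```text
clock: 11.35
ee_pos: [0.5669, 0.006, 0.0981]
ee_rot: [-0.697, 0.118, -0.119, 0.697]
ft_force: [-0.9, -1.5, 8.9]
width: 0.0108
```

```bash
python3 st.py
```

```text
11.35 [0.5669 0.006  0.0981] phi 1.2332 lid turn 0.093 F [-0.95 -1.51  8.88] M [-0.117  0.344  0.049] w 0.0108 j [ 0.35  0.66 -0.62  2.04  0.64  0.64  0.53] tau7 [ 0.08 -0.49 -0.1 ]
```

Emit:
send_rows(steps=[[[0,0,0,0.04],[0,0,0,0.04],[0,0,0,0.04],[0,0,0,0.04],[0,0,0,0]]])

```text
clock: 11.85
ee_pos: [0.5675, 0.0062, 0.0983]
ee_rot: [-0.685, 0.173, -0.175, 0.686]
ft_force: [-0.2, -1.1, 8.1]
width: 0.0109
```

```bash
python3 st.py
```

```text
11.85 [0.5675 0.0062 0.0983] phi 1.073 lid turn 0.253 F [-0.16 -1.08  8.07] M [-0.037  0.212  0.029] w 0.0109 j [ 0.32  0.65 -0.58  2.04  0.6   0.62  0.41] tau7 [ 0.06 -0.31 -0.09]
```

Turning freely, with low moment. I'll continue to about 0.8 rad and then go slower.

Emit:
send_rows(steps=[[[0,0,0,0.05],[0,0,0,0.05],[0,0,0,0.05],[0,0,0,0.05],[0,0,0,0.05],[0,0,0,0.05],[0,0,0,0]]])

```text
clock: 12.55
ee_pos: [0.5677, 0.0063, 0.0984]
ee_rot: [-0.651, 0.274, -0.276, 0.652]
ft_force: [-1.6, -0.5, 8.8]
width: 0.0108
```

```bash
python3 st.py
```

```text
12.55 [0.5677 0.0063 0.0984] phi 0.7728 lid turn 0.553 F [-1.63 -0.52  8.79] M [-0.082  0.189 -0.056] w 0.0108 j [ 0.26  0.63 -0.5   2.05  0.53  0.59  0.18] tau7 [ 0.06 -0.26 -0.08]
```

Emit:
send_rows(steps=[[[0,0,0,0.05],[0,0,0,0.05],[0,0,0,0.05],[0,0,0,0.05],[0,0,0,0.05],[0,0,0,0.03],[0,0,0,0]]])

```text
clock: 13.25
ee_pos: [0.5678, 0.0062, 0.0984]
ee_rot: [-0.606, 0.362, -0.364, 0.608]
ft_force: [-0.3, -0.7, 8.7]
width: 0.0108
```

```bash
python3 st.py
```

```text
13.25 [0.5678 0.0062 0.0984] phi 0.4933 lid turn 0.833 F [-0.3  -0.66  8.69] M [-0.045  0.158  0.051] w 0.0108 j [ 0.21  0.61 -0.42  2.05  0.46  0.57 -0.04] tau7 [ 0.02 -0.21 -0.08]
```

Emit:
send_rows(steps=[[[0,0,0,0.02],[0,0,0,0.02],[0,0,0,0.02],[0,0,0,0]]])

```text
clock: 13.65
ee_pos: [0.5679, 0.0063, 0.0984]
ee_rot: [-0.595, 0.38, -0.382, 0.597]
ft_force: [-0.5, -0.5, 8.3]
width: 0.011
```

```bash
python3 st.py
```

```text
13.65 [0.5679 0.0063 0.0984] phi 0.4336 lid turn 0.892 F [-0.51 -0.49  8.26] M [-0.011  0.17   0.015] w 0.011 j [ 0.2   0.61 -0.4   2.05  0.44  0.56 -0.08] tau7 [-0.   -0.19 -0.08]
```

Emit:
send_rows(steps=[[[0,0,0,0.02],[0,0,0,0.02],[0,0,0,0]]])

```text
clock: 13.95
ee_pos: [0.5679, 0.0063, 0.0984]
ee_rot: [-0.587, 0.392, -0.394, 0.589]
ft_force: [-1.1, 0.6, 8.1]
width: 0.0111
```

```bash
python3 st.py
```

```text
13.95 [0.5679 0.0063 0.0984] phi 0.3936 lid turn 0.932 F [-1.08  0.6   8.09] M [-0.082  0.145  0.018] w 0.0111 j [ 0.19  0.61 -0.39  2.05  0.43  0.56 -0.11] tau7 [-0.01 -0.18 -0.08]
```

Emit:
send_rows(steps=[[[0,0,0,0.02],[0,0,0,0.02],[0,0,0,0]]])

```text
clock: 14.25
ee_pos: [0.5679, 0.0063, 0.0984]
ee_rot: [-0.579, 0.403, -0.405, 0.581]
ft_force: [-0.7, -0.0, 7.4]
width: 0.011
```

```bash
python3 st.py
```

```text
14.25 [0.5679 0.0063 0.0984] phi 0.3537 lid turn 0.972 F [-0.72 -0.04  7.36] M [-0.08   0.126  0.068] w 0.011 j [ 0.19  0.61 -0.38  2.05  0.42  0.55 -0.14] tau7 [-0.03 -0.18 -0.1 ]
```

Emit:
send_rows(steps=[[[0,0,0,0.02],[0,0,0,0.02],[0,0,0,0]]])

```text
clock: 14.55
ee_pos: [0.568, 0.0063, 0.0984]
ee_rot: [-0.571, 0.415, -0.417, 0.573]
ft_force: [-0.2, -1.0, 7.7]
width: 0.0107
```

```bash
python3 st.py
```

```text
14.55 [0.568  0.0063 0.0984] phi 0.3137 lid turn 1.012 F [-0.23 -0.96  7.66] M [-0.069  0.176  0.099] w 0.0107 j [ 0.18  0.61 -0.37  2.05  0.41  0.55 -0.17] tau7 [-0.02 -0.17 -0.09]
```

Emit:
send_rows(steps=[[[0,0,0,0.02],[0,0,0,0.02],[0,0,0,0]]])

```text
clock: 14.85
ee_pos: [0.568, 0.0063, 0.0984]
ee_rot: [-0.563, 0.426, -0.428, 0.564]
ft_force: [-0.6, 0.7, 8.1]
width: 0.0107
```

```bash
python3 st.py
```

```text
14.85 [0.568  0.0063 0.0984] phi 0.2737 lid turn 1.052 F [-0.59  0.7   8.05] M [-0.025  0.142  0.098] w 0.0107 j [ 0.17  0.61 -0.36  2.05  0.4   0.55 -0.2 ] tau7 [-0.04 -0.17 -0.1 ]
```

Emit:
send_rows(steps=[[[0,0,0,0.02],[0,0,0,0.02],[0,0,0,0]]])

```text
clock: 15.15
ee_pos: [0.568, 0.0062, 0.0984]
ee_rot: [-0.554, 0.437, -0.439, 0.556]
ft_force: [-0.8, -0.3, 8.0]
width: 0.011
```

```bash
python3 st.py
```

```text
15.15 [0.568  0.0062 0.0984] phi 0.2336 lid turn 1.092 F [-0.85 -0.29  8.04] M [-0.003  0.145  0.023] w 0.011 j [ 0.16  0.6  -0.35  2.05  0.38  0.55 -0.23] tau7 [-0.04 -0.16 -0.1 ]
```

Emit:
send_rows(steps=[[[0,0,0,0.02],[0,0,0,0.02],[0,0,0,0]]])

```text
clock: 15.45
ee_pos: [0.5681, 0.0062, 0.0984]
ee_rot: [-0.545, 0.448, -0.45, 0.547]
ft_force: [-0.2, 0.2, 7.5]
width: 0.0109
```

```bash
python3 st.py
```

```text
15.45 [0.5681 0.0062 0.0984] phi 0.1937 lid turn 1.132 F [-0.19  0.24  7.48] M [-0.005  0.079  0.042] w 0.0109 j [ 0.15  0.6  -0.34  2.05  0.37  0.54 -0.26] tau7 [-0.05 -0.15 -0.1 ]
```

Emit:
send_rows(steps=[[[0,0,0,0.02],[0,0,0,0.02],[0,0,0,0]]])

```text
clock: 15.75
ee_pos: [0.5681, 0.0062, 0.0984]
ee_rot: [-0.536, 0.459, -0.461, 0.538]
ft_force: [-0.8, -0.9, 9.2]
width: 0.011
```

```bash
python3 st.py
```

```text
15.75 [0.5681 0.0062 0.0984] phi 0.1537 lid turn 1.172 F [-0.77 -0.86  9.24] M [-0.028  0.132  0.122] w 0.011 j [ 0.15  0.6  -0.33  2.05  0.36  0.54 -0.29] tau7 [-0.05 -0.15 -0.1 ]
```

Emit:
send_rows(steps=[[[0,0,0,0.02],[0,0,0,0.02],[0,0,0,0]]])

```text
clock: 16.05
ee_pos: [0.5681, 0.0062, 0.0985]
ee_rot: [-0.526, 0.47, -0.472, 0.529]
ft_force: [0.1, -0.4, 7.7]
width: 0.0108
```

```bash
python3 st.py
```

```text
16.05 [0.5681 0.0062 0.0985] phi 0.1136 lid turn 1.212 F [ 0.09 -0.36  7.73] M [-0.082  0.133  0.048] w 0.0108 j [ 0.14  0.6  -0.32  2.05  0.35  0.54 -0.32] tau7 [-0.05 -0.14 -0.1 ]
```

Emit:
send_rows(steps=[[[0,0,0,0.02],[0,0,0,0.02],[0,0,0,0]]])

```text
clock: 16.35
ee_pos: [0.5682, 0.0062, 0.0985]
ee_rot: [-0.517, 0.48, -0.482, 0.519]
ft_force: [0.2, 0.2, 8.6]
width: 0.0108
```

```bash
python3 st.py
```

```text
16.35 [0.5682 0.0062 0.0985] phi 0.0737 lid turn 1.252 F [0.17 0.21 8.61] M [-0.093  0.102  0.062] w 0.0108 j [ 0.13  0.6  -0.31  2.05  0.34  0.54 -0.35] tau7 [-0.06 -0.13 -0.1 ]
```

Emit:
send_rows(steps=[[[0,0,0,0.02],[0,0,0,0.02],[0,0,0,0]]])

```text
clock: 16.65
ee_pos: [0.5682, 0.0062, 0.0985]
ee_rot: [-0.507, 0.491, -0.492, 0.509]
ft_force: [-0.2, -0.6, 7.8]
width: 0.0105
```

```bash
python3 st.py
```

```text
16.65 [0.5682 0.0062 0.0985] phi 0.0337 lid turn 1.292 F [-0.23 -0.63  7.84] M [-0.093  0.097  0.084] w 0.0105 j [ 0.12  0.6  -0.3   2.05  0.33  0.53 -0.37] tau7 [-0.06 -0.13 -0.1 ]
```

Emit:
send_rows(steps=[[[0,0,0,0.02],[0,0,0,0.02],[0,0,0,0]]])

```text
clock: 16.95
ee_pos: [0.5682, 0.0062, 0.0985]
ee_rot: [0.497, -0.501, 0.503, -0.5]
ft_force: [0.8, 0.0, 8.2]
width: 0.0106
```

```bash
python3 st.py; python3 - <<'E'
from h import *
im=arm.grab_frame("scene")[:,:,::-1].copy();cv2.imwrite("pics/s5z.png",cv2.resize(im[129:229,232:362],None,fx=6,fy=6,interpolation=cv2.INTER_CUBIC))
E
```

```text
16.95 [0.5682 0.0062 0.0985] phi -0.0063 lid turn 1.332 F [0.81 0.04 8.15] M [-0.114  0.03   0.026] w 0.0106 j [ 0.12  0.6  -0.28  2.05  0.32  0.53 -0.4 ] tau7 [-0.06 -0.12 -0.1 ]
```

View pics/s5z.png

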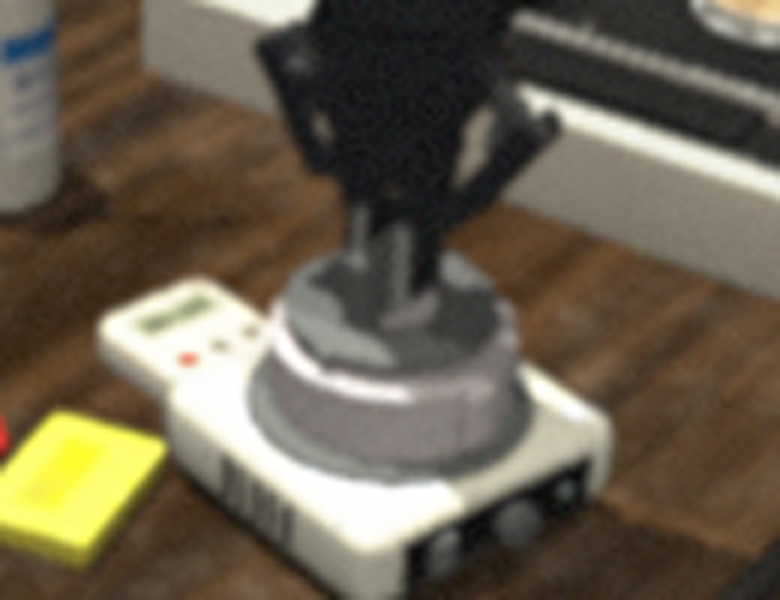

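The lid sits in the collar with its bar still aligned in the fingers, and it has turned with them. There's no stop yet, so I'll continue (the stop can be as late as 1.48 rad).

Emit:
send_rows(steps=[[[0,0,0,0.02],[0,0,0,0.02],[0,0,0,0]]])

```text
clock: 17.3
ee_pos: [0.5682, 0.0062, 0.0985]
ee_rot: [0.487, -0.51, 0.512, -0.49]
ft_force: [-0.3, 0.4, 8.5]
width: 0.0109
```

```bash
python3 st.py
```

```text
17.3 [0.5682 0.0062 0.0985] phi -0.0463 lid turn 1.372 F [-0.32  0.41  8.51] M [-0.047  0.118  0.043] w 0.0109 j [ 0.11  0.59 -0.27  2.05  0.31  0.53 -0.43] tau7 [-0.07 -0.11 -0.1 ]
```

Emit:
send_rows(steps=[[[0,0,0,0.02],[0,0,0,0.02],[0,0,0,0]]])

```text
clock: 17.6
ee_pos: [0.5678, 0.0063, 0.0984]
ee_rot: [0.477, -0.52, 0.522, -0.479]
ft_force: [0.1, -0.6, 8.7]
width: 0.0106
```

```bash
python3 st.py
```

```text
17.6 [0.5678 0.0063 0.0984] phi -0.0852 lid turn 1.411 F [ 0.12 -0.61  8.69] M [-0.055  0.168  0.225] w 0.0106 j [ 0.1   0.59 -0.26  2.05  0.29  0.53 -0.46] tau7 [-0.13 -0.26 -0.23]
```

Emit:
send_rows(steps=[[[0,0,0,0.01],[0,0,0,0]]])

```text
clock: 17.8
ee_pos: [0.5676, 0.0063, 0.0984]
ee_rot: [0.475, -0.522, 0.524, -0.477]
ft_force: [-0.2, 0.4, 9.1]
width: 0.0111
```

```bash
python3 st.py
```

```text
17.8 [0.5676 0.0063 0.0984] phi -0.0947 lid turn 1.421 F [-0.19  0.37  9.14] M [0.012 0.299 0.236] w 0.0111 j [ 0.1   0.59 -0.26  2.05  0.29  0.53 -0.47] tau7 [-0.14 -0.33 -0.26]
```

Emit:
send_rows(steps=[[[0,-0.001,0,0],[0,-0.001,0,0],[0,-0.001,0,0],[0,0,0,0]]])

```text
clock: 18.2
ee_pos: [0.5674, 0.0063, 0.1009]
ee_rot: [0.475, -0.523, 0.524, -0.476]
ft_force: [0.2, 0.6, 7.1]
width: 0.0104
```

```bash
python3 st.py
```

```text
18.2 [0.5674 0.0063 0.1009] phi -0.0961 lid turn 1.422 F [0.24 0.61 7.14] M [ 0.171 -0.052  0.185] w 0.0104 j [ 0.1   0.59 -0.26  2.05  0.29  0.53 -0.47] tau7 [-0.08  0.2  -0.2 ]
```

Emit:
send_rows(steps=[[[0,-0.001,0,0],[0,-0.001,0,0],[0,0,0,0]]])

```text
clock: 18.5
ee_pos: [0.5672, 0.0062, 0.1027]
ee_rot: [0.474, -0.523, 0.524, -0.476]
ft_force: [1.4, 1.4, 5.5]
width: 0.0111
```

```bash
python3 st.py
```

```text
18.5 [0.5672 0.0062 0.1027] phi -0.0968 lid turn 1.423 F [1.42 1.41 5.51] M [ 0.318 -0.292  0.098] w 0.0111 j [ 0.1   0.59 -0.26  2.05  0.29  0.54 -0.47] tau7 [ 0.03  0.57 -0.13]
```

Emit:
send_rows(steps=[[[0,-0.001,0,0],[0,0,0,0]]])

```text
clock: 18.7
ee_pos: [0.5671, 0.0062, 0.1037]
ee_rot: [0.474, -0.523, 0.524, -0.476]
ft_force: [2.5, 1.6, 5.0]
width: 0.011
```

```bash
python3 st.py
```

```text
18.7 [0.5671 0.0062 0.1037] phi -0.097 lid turn 1.423 F [2.47 1.58 5.01] M [ 0.386 -0.477  0.022] w 0.011 j [ 0.1   0.59 -0.27  2.05  0.29  0.54 -0.46] tau7 [ 0.09  0.81 -0.08]
```

Emit:
send_rows(steps=[[[0,-0.001,0,0],[0,0,0,0]]])

```text
clock: 18.9
ee_pos: [0.5669, 0.0061, 0.1046]
ee_rot: [0.475, -0.523, 0.524, -0.476]
ft_force: [2.7, 2.0, 5.2]
width: 0.0108
```

```bash
python3 st.py
```

```text
18.9 [0.5669 0.0061 0.1046] phi -0.0971 lid turn 1.423 F [2.65 2.05 5.19] M [ 0.487 -0.543  0.034] w 0.0108 j [ 0.1   0.58 -0.27  2.05  0.29  0.54 -0.46] tau7 [ 0.15  1.   -0.04]
```

Emit:
send_rows(steps=[[[0,-0.001,0,0],[0,-0.001,0,0],[0,0,0,0]]])

```text
clock: 19.2
ee_pos: [0.5667, 0.006, 0.1057]
ee_rot: [0.475, -0.524, 0.524, -0.476]
ft_force: [5.9, 3.4, -1.7]
width: 0.0105
```

```bash
python3 st.py
```

```text
19.2 [0.5667 0.006  0.1057] phi -0.0968 lid turn 1.423 F [ 5.9   3.39 -1.68] M [ 0.562 -1.081  0.019] w 0.0105 j [ 0.1   0.58 -0.27  2.05  0.28  0.54 -0.46] tau7 [ 0.07  1.64 -0.04]
```

Emit:
send_rows(steps=[[[0,0.001,0,0],[0,0,0,0]]])

```text
clock: 19.4
ee_pos: [0.5667, 0.0059, 0.1055]
ee_rot: [0.475, -0.523, 0.524, -0.476]
ft_force: [3.8, 2.3, 4.6]
width: 0.0108
```

Emit:
send_rows(steps=[[[0,0,0,0],[0,0,0,0],[0,0,0,0],[0,0,0,0],[0,0,0,0]]], fingers=0.6)

```text
clock: 19.9
ee_pos: [0.5653, 0.0052, 0.105]
ee_rot: [-0.476, 0.524, -0.523, 0.475]
ft_force: [-1.1, -0.8, -0.6]
width: 0.0514
```

```bash
python3 st.py
```

```text
19.9 [0.5653 0.0052 0.105 ] phi -0.0972 lid turn 1.423 F [-1.06 -0.76 -0.61] M [ 0.009 -0.04   0.   ] w 0.0514 j [ 0.1   0.58 -0.27  2.05  0.28  0.54 -0.46] tau7 [ 0.01  0.02 -0.  ]
```

Emit:
send_rows(steps=[[[0,-0.02,0,0],[0,-0.045,0,0],[0,-0.045,0,0],[0,-0.03,0,0],[0,0,0,0]]])

```text
clock: 20.4
ee_pos: [0.5691, 0.0061, 0.2501]
ee_rot: [0.473, -0.522, 0.526, -0.478]
ft_force: [0.5, 0.4, -0.0]
width: 0.0513
```

```bash
python3 - <<'E'
from h import *
o,p,phi=state();print(p,phi)
plan(p,phi,[(.49,.24,.24,phi)])
E
```

```text
[0.56914499 0.00610294 0.25011632] -0.09723543216059327
[[np.float64(-0.038),np.float64(0.002),np.float64(-0.017),np.float64(-0.0)],[np.float64(-0.037),np.float64(0.002),np.float64(-0.017),np.float64(-0.0)],[np.float64(-0.038),np.float64(0.002),np.float64(-0.017),np.float64(-0.0)],[np.float64(-0.037),np.float64(0.001),np.float64(-0.017),np.float64(-0.0)],[np.float64(-0.038),np.float64(0.002),np.float64(-0.017),np.float64(-0.0)],[np.float64(-0.037),np.float64(0.001),np.float64(-0.016),np.float64(-0.0)]]
[0.49046559 0.23984543 0.24011632] -0.09723543216059327 6
```

Emit:
send_rows(steps=[[[-0.038,0,-0.017,0],[-0.037,0,-0.017,0],[-0.038,0,-0.017,0],[-0.037,0,-0.017,0],[-0.038,0,-0.017,0],[-0.037,0,-0.016,0],[0,0,0,0],[0,0,0,0]]])

```text
clock: 21.2
ee_pos: [0.4862, 0.24, 0.2444]
ee_rot: [-0.477, 0.523, -0.523, 0.475]
ft_force: [-0.3, -0.6, -0.8]
width: 0.0516
```

```bash
python3 - <<'E'
from h import *
for c in["top","scene"]:
    im=arm.grab_frame(c)[:,:,::-1].copy();cv2.imwrite(f"pics/{c}6.png",im)
    x,y,s=.566,.006,2857
    r=rect(c,im,x,y,.100,.07,s);off={"top":(+.0007,-.0007),"scene":(-.0008,.0007)}[c]
    g=cv2.cvtColor(r,cv2.COLOR_BGR2GRAY)
    q,e,n=edgefit(g,(200,200),44*s/1000,1,[],w=12);print(c,"x %.4f y %.4f r %.4f"%(x+(200-q[1])/s-off[0],y-(q[0]-200)/s-off[1],q[2]/s),e/s,n)
    cv2.circle(r,(int(200-off[1]*s),int(200-off[0]*s)),126,(0,0,255),1);cv2.imwrite(f"pics/r6{c}.png",r)
a=np.hstack([cv2.imread("pics/r6top.png"),cv2.imread("pics/r6scene.png")]);cv2.imwrite("pics/r6.png",a)
im=cv2.imread("pics/scene6.png");cv2.imwrite("pics/s6z.png",cv2.resize(im[129:229,232:362],None,fx=6,fy=6,interpolation=cv2.INTER_CUBIC))
E
```

```text
top x 0.5637 y 0.0075 r 0.0443 0.0003243389539620631 57
scene x 0.5589 y 0.0153 r 0.0420 0.00010179110434836072 12
```

View pics/r6.png

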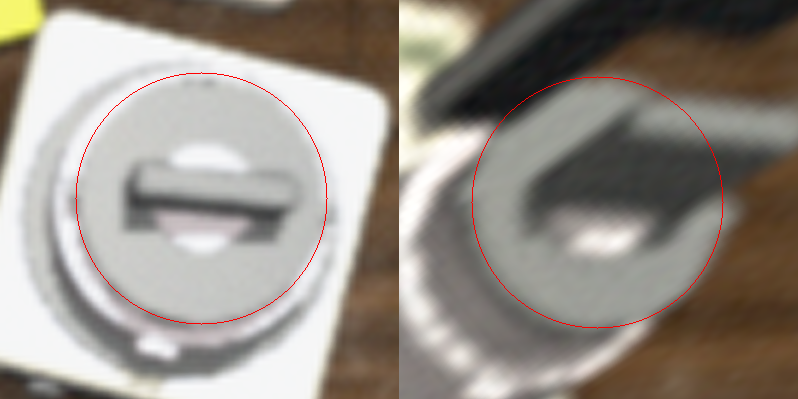

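View pics/s6z.png

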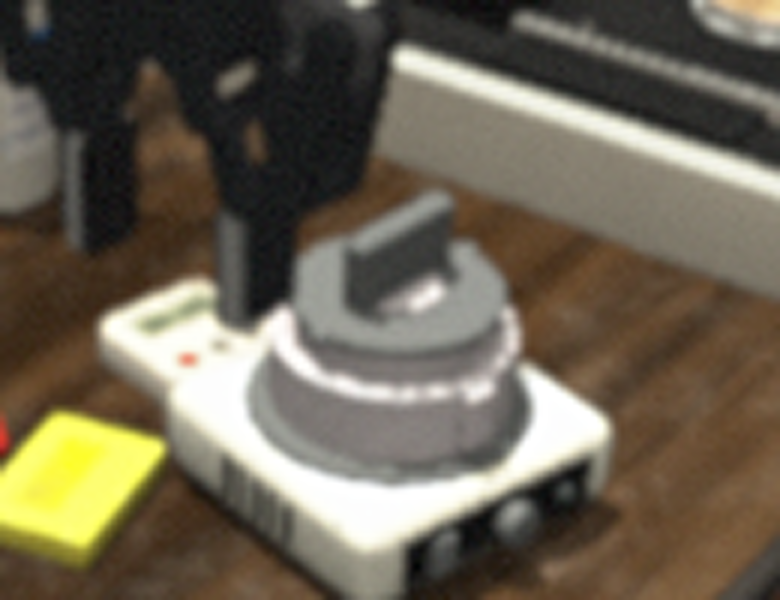

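```bash
python3 - <<'E'
from workcell import arm
print(arm.hand_in()); print(arm.get_obs()["clock"])
E
```

```text
the job is handed in; nothing more can be done
None
the job is handed in; nothing more can be done
```

I fitted the lid on the mill, let go and handed the job in. My last checks all say it is locked, but no verdict was reported.

- **Fitting:** I gripped the lid by its bar and lowered the lugs into the slots without hitting the collar. The underside passed below the collar top with almost no contact force.
- **Pressing and turning:** I pressed it to about 65 mm, with roughly 10 N on the spring, and turned it clockwise in small steps. The stop showed as a rise in twisting torque at about 1.41 rad (81°) past the slots, and I added only 0.01 rad after that.
- **Lock:** As I let it up, the lid rose past 67 mm and stopped at about 71 mm. There the vertical force fell by about 7 N, which I took as the top of the notch.
- **Last pictures:** Taken after I released the lid and backed away at 21.2 s. The lid looks level and centred, and its flange matches the outline expected at locked height in both cameras. Its bar is turned across the slots.
- **Disagreements:** An automatic circle fit on those pictures was unusable in the scene view (12 edge points) and about 3 mm off in the top view. I relied on the outline match instead. The arm also felt sideways forces of up to about 7 N while letting up, and these were gone once the fingers opened.
- **Bystanders:** I saw no sign of touching anything else on the desk, but I did not measure those objects again at the end.

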